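Open the top half of the split-door stock cabinet

TASK

Two small cabinets stand on the dispensing bench. Take the one whose dark red door is split into a top and a bottom half, and swing its top half wide open, at least three quarters of the way to square, and leave it standing open. Leave its bottom half bolted, and keep the one-piece door of the other, grey cabinet shut.

Things in the scene. Friction and masses are not known exactly. Their poses are not given: they have to be found in the camera images.
- hatch_top_handle (a point): Grip point on the dark red top half's handle: an upright steel bar 12 mm thick, 70 mm long, its axis 35 mm off the door's face. On the bar's axis, 15 mm below its upper end, 33 mm below the cabinet's flat top. Axes turn with the door: z up, x along the door to its hinge, -y out of its face (the way it opens). The upright hinge line is 145 mm along +x and 51 mm along +y from here.
- hatch_top (a joint): Opening angle of the top half (180 wide, 126 high, 16 mm thick), rad: 0 shut, 1.8 wide open; grows anticlockwise seen from above. Starts shut or ajar (up to 0.4). The hinge is slightly stiff (0.08 N m), so it stays where it is left; no latch. The white cabinet is 180 x 140 mm and 260 mm high; the bottom half's handle ends about 110 mm below the grip point.
- hatch_bolt (a joint): Brass bolt lying level across the face of the dark red bottom half, about 60 mm above the bench: 0 m shot into its keeper (bolted), up to 0.035 m drawn. It is to stay shot.
- locker_door (a joint): Opening angle of the one-piece pale grey door of the other (grey) cabinet, of the same outer size and with a similar handle: 0 rad shut. It is to stay shut.

How it is judged:
By the outcome, as a careful person would: the job done as asked, in the order asked, and still so for the second after the job is handed in, with the robot touching nothing.
It also fails if it takes over 38 s, if anything falls off the work surface, if the arm or the gripper's body presses on something with over 40 N, if the wrist force passes 120 N, or if a joint passes its speed limit or range.

ROBOT

A 6-joint arm with a two-finger parallel gripper is mounted at the origin on the work surface. World frame = base frame: x ahead of the robot, y to its left, z up, the work surface at z = 0. Lengths are in m, angles in rad, forces in N, time in s.
With the tool pointing down it reaches from about 0.35 to 0.975 m from the base axis. Payload 4.9 kg.
Tool frame: the origin (TCP) lies at the very end of the fingers, on their centre line; the grasp point (between the pads) lies 19 mm behind it; z points along the fingers, y is the line along which they close (so a half turn about z gives the same grasp; the last joint's range is limited). The gripper opens to 85 mm and grips with 20 to 120 N. Pads are 22 mm wide; open, the fingers measure 114 mm over their backs; the gripper's body (76 mm by 85 mm) begins 54 mm behind the grasp point. The pads swing forward as they close: fully open they stand 13 mm farther back than shut.
Start: joints at [1.052, 0.053, 1.613, -0, 1.476, -0.119], TCP at [0.243, 0.576, 0.231] pointing down, gripper open.
Joint ranges: [-3.01, 3.01], [-1.01, 2.22], [0.06, 2.58], [-1.02, 4.17], [0.09, 2.62], [-3.14, 3.14]. Speed limits (rad/s): [2.57, 2.57, 3.14, 3.14, 3.14, 3.14].

INTERFACE

Orientations are given as a unit quaternion [w, x, y, z].
In Python, from plant import manip, vision, order gives the robot as it stands.
- The arm moves only by the tool play_rows, never from a script. Its argument "steps" is a list that holds one entry, the list of rows, each a list of 6 numbers: the shift along the tool's x, y, z in mm, then the turn, a rotation vector about the tool's x, y, z in degrees. A call has 1 to 12 rows; each row is the pose to reach, as a shift and turn from the pose commanded when the call began, along the tool's axes at that moment; what a row does not reach only later rows make up. A row lasts 1/12 s, in which the tool goes at most 41.7 mm and 7.16 degrees, less where a joint would pass 70% of its speed; a pose out of reach is approached as far as the arm can. A call with a gripper value outside its range is refused whole. "claw" is the gripper's target within -1 to 1 (fully open at 1, half-way at 0, shut at -1), set as the call begins (left out, the last holds). The fingers move at their own pace and stop on an object; the grip force is fixed at half the most. Time passes only in rows, so rows that repeat a pose let the fingers close. It gives the time, the measured TCP pose, the force, the opening and the grip force at its end, in the units of the state.
- manip.state(): the state, without advancing time (a new reading comes with each control period).
- vision.grab_frame(name): name is "side" or "top"; returns (picture, depth): 384x512x3 uint8, blue, green, red; 384x512 float32, m along the optical axis (not along the pixel's ray), 0 where there is no reading.
- vision.camera_info(name): a dict with "K" (3x3 intrinsics, pixels), "eye" and "orientation" of the camera in the world. Camera axes: x right, y down, z forward; pixel columns grow to the right and rows downward; lengths in m; the calibration is good to about 2 mm. A picture is of the moment at which its call begins. camera_info takes no time and is no camera call.
- order.job_done(): hands the job in; it is judged then, once.
The state is a dict: "time": time; "joint_pos": joint angles; "joint_vel": joint speeds; "joint_efforts": joint torques, N m; "tool_pos": TCP position; "tool_rot": TCP orientation; "contact_force": force on the tool from outside, world axes, zero at the start; "ft_torque": the same for the moment, N m; "gripper_width": opening from 0.0 (shut) to 1.0 (fully open); "grasp_force": force on a finger pad.
Only numpy, scipy, OpenCV 4.12 (cv2) and the standard library are available. Lean on these libraries where they do the work, as an engineer would, in place of code of your own. Each camera call takes 0.05 s, during which the arm holds its last target. There are 200 camera calls.

## Working session

There is one attempt and no reset: what is moved stays moved. The work goes in short steps, Python scripts to look and compute and a tool call to move; the robot and the scene stay as the last step left them, time stands still between calls to the robot, and variables do not carry over. Pictures are saved under pics/ and viewed, at most 10 in all, crops included, and the job is handed in when it is done.

Besides the shell and the picture viewer there is one more tool, called after "Call:" by a JSON object that holds its "api" and its "payload". play_rows: Moves the arm, as the interface text tells. Its arguments: {"type":"object","properties":{"steps":{"type":"array"},"claw":{"type":"number"}},"required":["steps"]}

```bash
mkdir -p pics
cat > h.py <<'E'
import numpy as np, cv2
from scipy.spatial.transform import Rotation as R
from plant import manip, vision, order
def rot(q): return R.from_quat([q[1],q[2],q[3],q[0]])
def cloud(n):
    im,d=vision.grab_frame(n); c=vision.camera_info(n); K=np.array(c["K"])
    v,u=np.mgrid[:384,:512]
    p=np.stack([(u-K[0,2])/K[0,0]*d,(v-K[1,2])/K[1,1]*d,d],-1)
    o=np.array(c["orientation"]); M=rot(o).as_matrix() if o.size==4 else o
    P=p@M.T+np.array(c["eye"]); P[d==0]=np.nan
    return im,P
E
python3 - <<'E'
from h import *
ims=[]
for n in("side","top"):
    im,P=cloud(n); np.savez(f"/tmp/{n}.npz",im=im,P=P); ims.append(im); print(vision.camera_info(n))
cv2.imwrite("pics/a.png",ims[0]);cv2.imwrite("pics/b.png",ims[1])
s=manip.state();print(s)
E
```

```text
{'K': array([[467.60786607,   0.        , 252.24851271],
       [  0.        , 467.60786607, 186.70018948],
       [  0.        ,   0.        ,   1.        ]]), 'eye': array([ 0.77276785, -0.23192931,  1.28605593]), 'orientation': array([-0.15604937,  0.93659489,  0.30875316, -0.05576814])}
{'K': array([[456.39505231,   0.        , 259.18111523],
       [  0.        , 456.39505231, 187.02576648],
       [  0.        ,   0.        ,   1.        ]]), 'eye': array([0.4587685 , 0.09119685, 1.11126994]), 'orientation': array([ 0.02888966, -0.70180556,  0.71133761, -0.02516254])}
{'time': 0.1, 'joint_pos': array([ 1.05199402e+00,  5.32772653e-02,  1.61416833e+00,  7.56913713e-06,
        1.47600759e+00, -1.19016559e-01]), 'joint_vel': array([ 0.00085167, -0.00104336, -0.00405596,  0.00155957, -0.00091031,
        0.00046236]), 'joint_efforts': array([ 2.54681318e-04, -3.94897664e+01, -3.71366215e+01, -1.13506160e-04,
        3.71366812e-03, -1.67759617e-05]), 'tool_pos': array([0.24298559, 0.57521354, 0.23018743]), 'tool_rot': array([-2.95244345e-04,  1.98564608e-01,  9.80087359e-01, -8.82177884e-04]), 'contact_force': array([-0.03862152,  0.8001178 ,  0.70194129]), 'ft_torque': array([-0.00363779,  0.04678016, -0.01554418]), 'grasp_force': 0.0, 'gripper_width': 0.9979445010438652}
```

View pics/a.png

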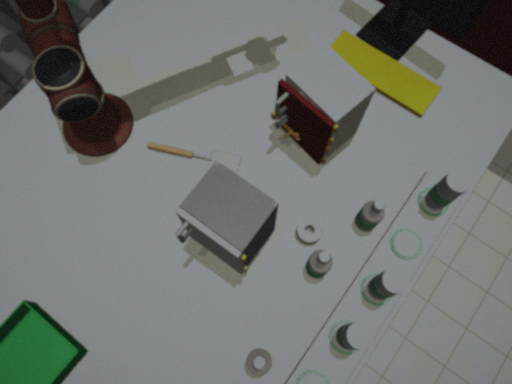

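View pics/b.png

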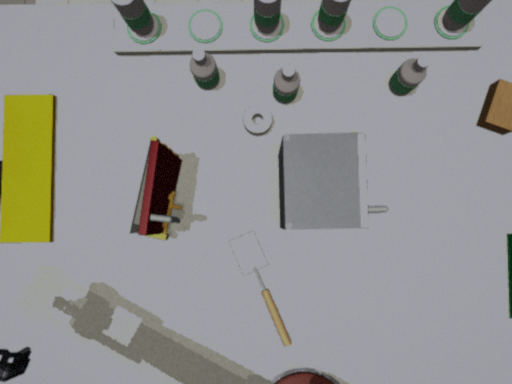

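Run:
```python
from h import *
for n in("side","top"):
    z=np.load(f"/tmp/{n}.npz");im=z["im"].astype(int);P=z["P"]
    b,g,r=im[...,0],im[...,1],im[...,2]
    red=(r>60)&(g<50)&(b<60)&(P[...,2]>0.02)&(P[...,0]>.4)
    X=P[red]; print(n,"red",len(X))
    for lo,hi in((.03,.10),(.15,.22),(.235,.25),(.25,.28)):
        Y=X[(X[:,2]>lo)&(X[:,2]<hi)]
        if len(Y)<8: continue
        f=cv2.fitLine(Y[:,:2].astype(np.float32),cv2.DIST_HUBER,0,.01,.01).ravel()
        t=(Y[:,:2]-f[2:])@f[:2]; print(lo,hi,len(Y),"dir deg",np.degrees(np.arctan2(f[1],f[0])),"ends",f[2:]+f[:2]*np.percentile(t,2),f[2:]+f[:2]*np.percentile(t,98), "zmax",Y[:,2].max())
    # top surfaces
    for nm,ylo,yhi in(("white",.15,.5),("grey",-.3,.1)):
        m=(abs(P[...,2]-.26)<.008)&(P[...,1]>ylo)&(P[...,1]<yhi)&(P[...,0]>.3)&(P[...,0]<.8)
        if m.sum()>20: print(nm,m.sum(),cv2.minAreaRect(P[m][:,:2].astype(np.float32)),np.median(P[m][:,2]))
P=np.load("/tmp/side.npz")["P"];
for (u,v) in [(281,86),(282,97),(278,102),(283,100),(280,110),(277,116),(278,122)]: print(u,v,P[v,u].round(3))
Q=np.load("/tmp/top.npz")["P"]
for (u,v) in [(160,217),(170,218),(176,219),(379,209),(140,225),(152,150),(146,230)]: print('top',u,v,Q[v,u].round(3))
a=np.load("/tmp/side.npz")["im"][55:175,250:390];b=np.load("/tmp/top.npz")["im"][125:245,120:260]
cv2.imwrite("pics/c.png",np.vstack([cv2.resize(a,(700,600))[:300*2]])) ; cv2.imwrite("pics/d.png",cv2.resize(b,(700,600)))
```

```text
side red 378
0.03 0.1 8 dir deg -5.543851 ends [0.443785   0.31232633] [0.62264025 0.29496636] zmax 0.07095237863477122
0.25 0.28 363 dir deg -7.6540923 ends [0.44659542 0.31721505] [0.61308817 0.29484017] zmax 0.2643734781176037
white 4093 ((0.5420100092887878, 0.3692375421524048), (0.185398131608963, 0.18362635374069214), 78.36488342285156) 0.26031365151835373
grey 5177 ((0.5365363955497742, -0.041386187076568604), (0.18120957911014557, 0.1899312138557434), 0.7435416579246521) 0.25989286733270434
top red 582
0.03 0.1 12 dir deg -76.70047 ends [0.49103493 0.32887913] [ 0.68313825 -0.4838053 ] zmax 0.07103360423644611
0.25 0.28 561 dir deg -7.6855702 ends [0.4499984 0.3139265] [0.61221757 0.2920352 ] zmax 0.26133147573891435
white 8028 ((0.5404345393180847, 0.3724979758262634), (0.1713491827249527, 0.1802498698234558), 77.99011993408203) 0.25941704795070086
grey 7898 ((0.5342532396316528, -0.029441259801387787), (0.18004676699638367, 0.15643468499183655), 0.5478766560554504) 0.2594345453176538
281 86 [0.451 0.309 0.252]
282 97 [0.471 0.286 0.252]
278 102 [0.471 0.269 0.25 ]
283 100 [0.476 0.284 0.243]
280 110 [0.467 0.289 0.174]
277 116 [0.473 0.266 0.182]
278 122 [0.469 0.282 0.118]
top 160 217 [0.471 0.284 0.248]
top 170 218 [0.469 0.265 0.246]
top 176 219 [0.467 0.262 0.199]
top 379 209 [ 0.48  -0.13   0.247]
top 140 225 [0.456 0.319 0.256]
top 152 150 [0.597 0.297 0.259]
top 146 230 [0.447 0.307 0.257]
```

View pics/c.png

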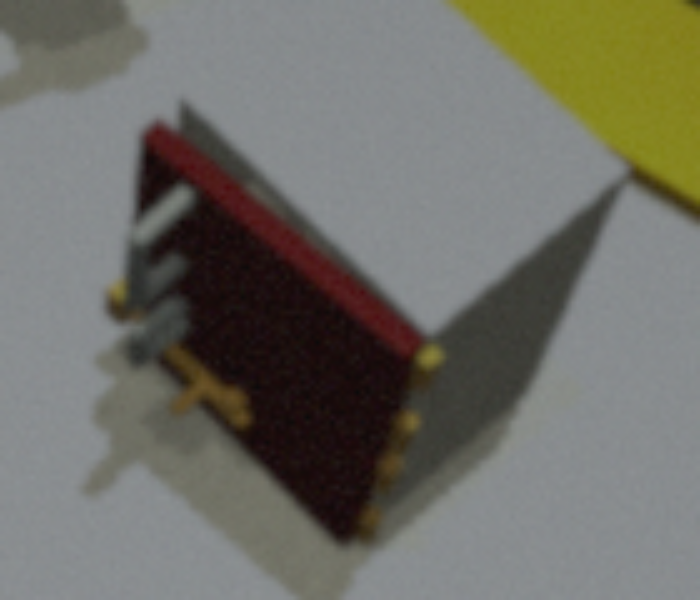

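View pics/d.png

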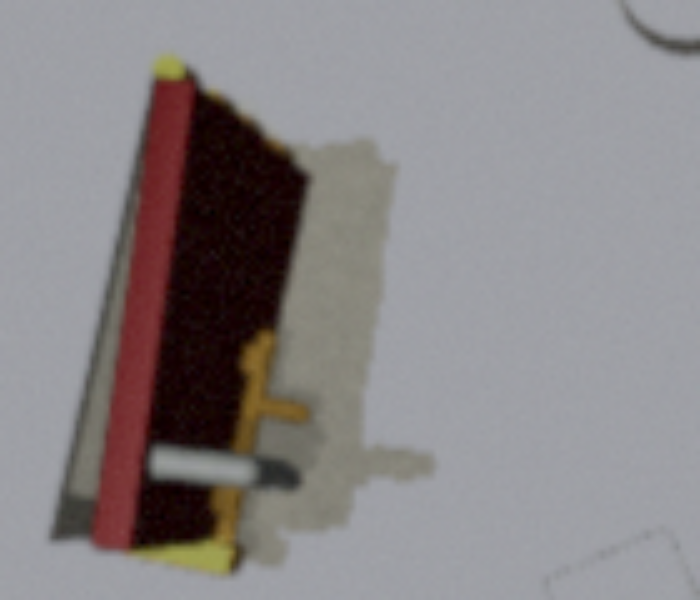

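The top view shows the red top half slightly ajar by about 4.5°, hinged at its far-x end, with its handle at (170,218). That puts the grip point at about (0.468, 0.268, 0.227), which agrees with the given sizes. First move: rise, then go above it.

Call:
{"api": "play_rows", "payload": {"steps": [[[0,0,-40,0,0,6],[0,0,-80,0,0,12],[0,0,-110,0,0,18],[-36,-22,-110,0,0,24.5],[-72,-44,-110,0,0,31],[-108,-66,-110,0,0,37],[-144,-88,-110,0,0,43.5],[-181,-109,-110,0,0,50],[-217,-130,-110,0,0,56],[-254,-152,-110,0,0,62.5],[-290,-174,-110,0,0,69],[-327,-195,-110,0,0,75]]], "claw": 1}}

```text
time: 1.1
tool_pos: [0.4656, 0.2715, 0.3409]
tool_rot: [-0.0, 0.756, 0.655, -0.0]
contact_force: [1.1, 1.0, 0.5]
gripper_width: 1.0
grasp_force: 0.0
```

Call:
{"api": "play_rows", "payload": {"steps": [[[0,0,0,0,0,0],[0,0,0,0,0,0]]]}}

```text
time: 1.27
tool_pos: [0.4659, 0.2716, 0.3406]
tool_rot: [-0.0, 0.755, 0.655, -0.001]
contact_force: [-0.3, 0.5, 0.6]
gripper_width: 1.002
grasp_force: 0.0
```

Run:
```python
from h import *
s=manip.state();M=rot(s["tool_rot"]).as_matrix();print(s["time"],s["tool_pos"].round(4),M.round(3).tolist(),s["joint_pos"].round(2))
im,P=cloud("side")
print("to go, tool mm:",(M.T@(np.array([.468,.267,.208])-s["tool_pos"])*1e3).round(1))
im2,_=cloud("top")
cv2.imwrite("pics/e.png",np.hstack([cv2.resize(im[50:180,200:340],(400,371)),cv2.resize(im2[125:255,100:240],(400,371))]))
```

```text
1.2667 [0.4659 0.2716 0.3406] [[0.141, 0.99, -0.001], [0.99, -0.141, -0.0], [-0.0, -0.001, -1.0]] [ 0.39 -0.19  1.67  0.    1.67  0.53]
to go, tool mm: [ -4.2   2.9 132.6]
```

View pics/e.png

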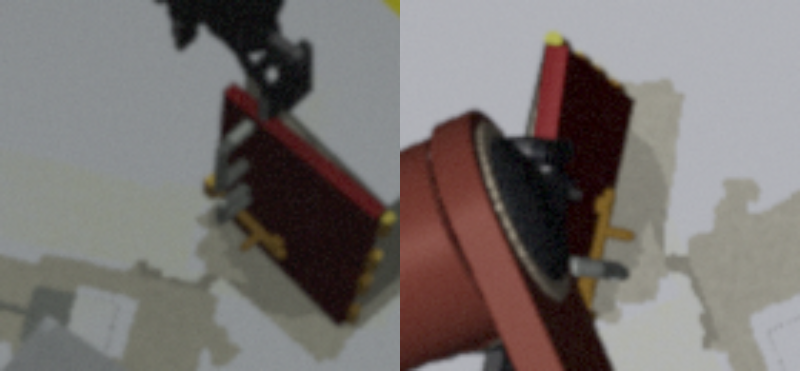

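The gripper hangs over the handle, which shows at about (240,130) in the left crop and (600,268) in the right. Descending.

Call:
{"api": "play_rows", "payload": {"steps": [[[-5,3,15,0,0,0],[-5,3,30,0,0,0],[-5,3,45,0,0,0],[-5,3,60,0,0,0],[-5,3,75,0,0,0],[-5,3,88,0,0,0],[-5,3,100,0,0,0],[-5,3,110,0,0,0],[-5,3,120,0,0,0],[-5,3,130,0,0,0],[-5,3,130,0,0,0]]]}}

```text
time: 2.28
tool_pos: [0.4663, 0.2676, 0.2086]
tool_rot: [-0.001, 0.754, 0.657, -0.002]
contact_force: [-0.2, 0.1, -0.9]
gripper_width: 1.001
grasp_force: 0.0
```

Call:
{"api": "play_rows", "payload": {"steps": [[[0,0,0,0,0,0],[0,0,0,0,0,0],[0,0,0,0,0,0],[0,0,0,0,0,0],[0,0,0,0,0,0],[0,0,0,0,0,0],[0,0,0,0,0,0],[0,0,0,0,0,0],[0,0,0,0,0,0],[0,0,0,0,0,0]]], "claw": -1}}

```text
time: 3.12
tool_pos: [0.4682, 0.2682, 0.212]
tool_rot: [0.0, 0.754, 0.657, 0.001]
contact_force: [4.5, 0.7, 1.0]
gripper_width: 0.122
grasp_force: 58.4
```

The bar is gripped: opening is about 10 mm and grip force 58 N. Next, swing 40° along the arc, with the hinge at (51,145) mm in the tool axes, and check the force.

Call:
{"api": "play_rows", "payload": {"steps": [[[-7.5,3,0,0,0,-3],[-15,6,0,0,0,-6],[-24.5,11,0,0,0,-10],[-31.5,15,0,0,0,-13],[-38,19.5,0,0,0,-16],[-46.5,26,0,0,0,-20],[-52.5,31.5,0,0,0,-23],[-58.5,37,0,0,0,-26],[-65.5,45,0,0,0,-30],[-70.5,51,0,0,0,-33],[-75.5,57.5,0,0,0,-36],[-81.5,66.5,0,0,0,-40]]]}}

```text
time: 4.12
tool_pos: [0.5233, 0.1803, 0.212]
tool_rot: [0.0, 0.483, 0.876, 0.004]
contact_force: [9.1, 11.4, -2.0]
gripper_width: 0.124
grasp_force: 59.0
```

Call:
{"api": "play_rows", "payload": {"steps": [[[-7.5,3,0,0,0,-3],[-15,6,0,0,0,-6],[-24.5,11,0,0,0,-10],[-31.5,15,0,0,0,-13],[-38,19.5,0,0,0,-16],[-46.5,26,0,0,0,-20],[-52.5,31.5,0,0,0,-23],[-58.5,37,0,0,0,-26],[-65.5,45,0,0,0,-30],[-70.5,51,0,0,0,-33],[-75.5,57.5,0,0,0,-36],[-81.5,66.5,0,0,0,-40]]]}}

```text
time: 5.12
tool_pos: [0.6216, 0.1471, 0.212]
tool_rot: [-0.001, 0.154, 0.988, 0.003]
contact_force: [1.0, 10.7, 2.5]
gripper_width: 0.123
grasp_force: 59.5
```

Call:
{"api": "play_rows", "payload": {"steps": [[[0,0,0,0,0,0],[0,0,0,0,0,0],[0,0,0,0,0,0]]]}}

```text
time: 5.37
tool_pos: [0.6218, 0.1471, 0.2119]
tool_rot: [-0.0, 0.155, 0.988, 0.003]
contact_force: [2.4, 8.2, 2.7]
gripper_width: 0.124
grasp_force: 59.4
```

Call:
{"api": "play_rows", "payload": {"steps": [[[0,0,0,0,0,0],[0,0,0,0,0,0],[0,0,0,0,0,0],[0,0,0,0,0,0],[0,0,0,0,0,0],[0,0,0,0,0,0],[0,0,0,0,0,0],[0,0,0,0,0,0]]], "claw": 0.2}}

```text
time: 6.03
tool_pos: [0.6216, 0.1443, 0.2113]
tool_rot: [-0.0, 0.156, 0.988, -0.0]
contact_force: [-0.4, -0.7, 0.1]
gripper_width: 0.6
grasp_force: 0.0
```

Call:
{"api": "play_rows", "payload": {"steps": [[[0,0,-10,0,0,0],[0,0,-20,0,0,0],[0,0,-35,0,0,0],[0,0,-50,0,0,0],[0,0,-70,0,0,0],[0,0,-90,0,0,0],[0,0,-110,0,0,0],[0,0,-130,0,0,0],[0,0,-150,0,0,0],[0,0,-150,0,0,0]]]}}

```text
time: 6.87
tool_pos: [0.6233, 0.1446, 0.3696]
tool_rot: [0.006, 0.156, 0.988, 0.001]
contact_force: [0.8, 0.2, 0.9]
gripper_width: 0.603
grasp_force: 0.0
```

Run:
```python
from h import *
im,P=cloud("side"); im2,_=cloud("top")
cv2.imwrite("pics/f.png",np.hstack([cv2.resize(im[40:290,150:400],(400,400)),cv2.resize(im2[80:280,90:290],(400,400))]))
```

```text
(no output)
```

View pics/f.png

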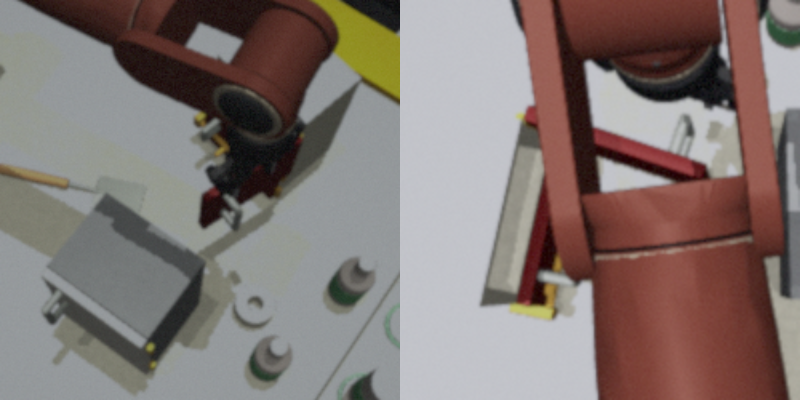

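The door stands about 84° open, with its edge running from (525,112) to (705,172) in the right crop. The bottom half and brass bolt are in place, the grey door is shut and the gripper is clear.

```bash
python3 -c "
from plant import order
print(order.job_done())"
```

```text
the job is handed in; nothing more can be done
None
```

The dark red top half now stands about 84° open; its bottom half is still bolted, the grey cabinet's door is still shut, and the job is handed in.

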